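# Draw the scriber from its clip holder and lay it in the tray

## Task

Get the blue-handled scriber ready for the microscopist: swing the red retaining bar clear of the tools in the leaning holder, draw the blue scriber all the way out of its spring-clip socket, and lay it flat inside the aluminium tray, still in hand as it meets the tray rather than dropped in, and let go. Leave the yellow probe in its socket and the other things on the bench where they are.

Things in the scene. Friction and masses are not known exactly. Their poses are not given: they have to be found in the camera images.
- scriber: Scriber, 165 mm, 90 g: origin at its tip, z along the tool from tip to handle end. Shaft 8 mm thick to z = 65 mm, then a blue square handle 16 x 16 mm (sides along x and y) to z = 165 mm, silver band near the end. Starts point down in a holder socket, its tip on the socket floor, leaning 25 degrees to the robot's side. A sprung brass pad clamps the handle: 5 to 13 N draw it out along its axis.
- scriber_tip (a point): Tip of the scriber.
- scriber_end (a point): Middle of the scriber's handle end, 165 mm from the tip. At the start the last 60 mm of handle stand out of the socket.
- probe: Needle probe of the same shape and size as the scriber (same origin and axes) but with a yellow handle and a black band; it stands in the other socket and stays there.
- holder: Fixed grey two-socket holder on a dark plinth 130 x 280 mm, 30 mm high; origin centre of the plinth's underside, x away from the robot, y along the row, z up. Socket floors at (45, -35, 40) and (45, 35, 40) mm; the axes rise leaning 25 degrees to -x; sockets 105 mm deep in a block 125 mm wide. Steel posts, 14 mm diameter, 198 mm high at (-28, -125) (bar's pivot) and (-28, 125) mm (catch).
- bar (a joint): Angle of the red retaining bar (rad): 0 lies along the holder's +y just over the tool ends, free end at the catch post; grows to 1.6 as the free end swings level away to the holder's +x. Stays where it is left; about 1 to 2 N at its lug move it. 26 mm wide, 8 mm thick, 230 mm long, underside 199 mm above the table; turns about the vertical through holder (-28, -125) mm.
- bar_lug (a point): Centre of the upright red lug on the bar, 195 mm from the pivot: 14 mm (across the bar) x 22 mm (along it) x 34 mm high, its middle 224 mm above the table, its foot at 207 mm. Its y axis points along the bar away from the pivot.
- tray: Fixed shallow aluminium tray with grey lining, 240 x 130 mm outside, walls 4 mm thick and 18 mm high, floor top 5 mm above the table; origin at the centre of its underside, x along its length, z up.
- bottle: Bystander: amber bottle, 52 mm diameter, 120 mm tall; origin under its centre.
- jar: Bystander: green glass jar with a white lid, 64 mm diameter, 70 mm tall; origin under its centre.
- forceps: Bystander: flat steel forceps, 120 mm long, 5 mm thick; origin under their middle.
- mount0: Bystander: black round specimen mount, 40 mm diameter, 22 mm high; origin under its centre.
- mount1: Bystander: green round specimen mount, 40 mm diameter, 22 mm high; origin under its centre.
- canister: Bystander: white canister, 80 mm diameter, 95 mm tall; origin under its centre.

How it is judged:
By the outcome, as a careful person would: the job done as asked, in the order asked, and still so for the second after the job is handed in, with the robot touching nothing.
It also fails if it takes over 64 s, if anything falls off the work surface, if the arm or the gripper's body presses on something with over 40 N, if the wrist force passes 120 N, or if a joint passes its speed limit or range.

## Robot

A 6-joint arm with a two-finger parallel gripper is mounted at the origin on the work surface. World frame = base frame: x ahead of the robot, y to its left, z up, the work surface at z = 0. Lengths are in m, angles in rad, forces in N, time in s.
With the tool pointing down it reaches from about 0.35 to 0.775 m from the base axis. Payload 5.5 kg.
Tool frame: the origin (TCP) lies at the very end of the fingers, on their centre line; the grasp point (between the pads) lies env.hold_point_z behind it (env.hold_point_z is the distance from the TCP to the grasp point, in m); z points along the fingers, y is the line along which they close (so a half turn about z gives the same grasp; the last joint's range is limited). The gripper opens to 85 mm and grips with 20 to 120 N. Pads are 22 mm wide; open, the fingers measure 114 mm over their backs; the gripper's body (76 mm by 85 mm) begins 54 mm behind the grasp point. The pads swing forward as they close: fully open they stand 13 mm farther back than shut.
Start: joints at [-1.245, 0.313, 0.046, 1.304, 0, 1.431], TCP at [0.258, -0.514, 0.231] pointing down, gripper open.
Joint ranges: [-2.76, 2.76], [-0.86, 1.69], [-1.03, 1.26], [-2.2, 2.34], [-1.47, 1.5], [-3.14, 3.14]. Speed limits (rad/s): [2.57, 2.57, 3.14, 3.14, 3.14, 3.14].

## Interface

Orientations are given as a unit quaternion [w, x, y, z].
In Python, from workcell import env gives the robot as it stands.
- The arm moves only by the tool carry_out, never from a script. Its argument "steps" is a list of rows, each a list of 3 entries, a list of its own where there are three numbers: the turn, a rotation vector about the tool's x, y, z in degrees, then the shift along the tool's x, y, z in cm, then the closure in counts, from 0 (fully open) to 255 (shut). A call has exactly 8 rows; each row is the pose to reach, as a shift and turn from the pose commanded when the call began, along the tool's axes at that moment; what a row does not reach only later rows make up. A row lasts 1/8 s, in which the tool goes at most 62.5 mm and 10.7 degrees, less where a joint would pass 70% of its speed; a pose out of reach is approached as far as the arm can. A call with a gripper value outside its range is refused whole. The fingers move at their own pace and stop on an object; "force" is the grip in N (left out, the last holds). Time passes only in rows, so rows that repeat a pose let the fingers close, or fill a call up. It gives the time, the measured TCP pose, the force, the opening and the grip force at its end, in the units of the state.
- env.get_state(): the state, without advancing time (a new reading comes with each control period).
- env.read_camera(name): name is "scene" or "top" or "wrist"; returns (picture, depth): 480x640x3 uint8, red, green, blue; 480x640 float32, m along the optical axis (not along the pixel's ray), 0 where there is no reading.
- env.get_calibration(name): a dict with "fx", "fy", "cx", "cy" (pixels), "origin" and "orientation" of the camera in the world. Camera axes: x right, y up, looking along -z (the intrinsics and any distortion apply to the point x, -y, -z); pixel columns grow to the right and rows downward; lengths in m; the calibration is good to about 2 mm. A picture is of the moment at which its call begins: read the wrist's pose just before it. get_calibration takes no time and is no camera call; for the wrist camera it gives the pose at the moment of the call.
- env.hand_in(): hands the job in; it is judged then, once.
The state is a dict: "clock": time; "joint_pos": joint angles; "qvel": joint speeds; "tau": joint torques, N m; "tcp_pos": TCP position; "orientation": TCP orientation; "wrist_force": force on the tool from outside, world axes, zero at the start; "ft_torque": the same for the moment, N m; "finger_gap": finger opening in m; "grip_force": force on a finger pad.
Only numpy, scipy, OpenCV 4.12 (cv2) and the standard library are available. Lean on these libraries where they do the work, as an engineer would, in place of code of your own. Each camera call takes 0.05 s, during which the arm holds its last target. There are 200 camera calls.

## Working session

There is one attempt and no reset: what is moved stays moved. The work goes in short steps, Python scripts to look and compute and a tool call to move; the robot and the scene stay as the last step left them, time stands still between calls to the robot, and variables do not carry over. Pictures are saved under pics/ and viewed, at most 10 in all, crops included, and the job is handed in when it is done.

Besides the shell and the picture viewer there is one more tool, called after "Call:" as name(argument=value, ...), one argument or row to a line, values as JSON. carry_out: Moves the arm, as the interface text tells. Its arguments: {"type":"object","properties":{"steps":{"type":"array","items":{"type":"array"}},"force":{"type":"number"}},"required":["steps"]}

```bash
ls; mkdir -p pics
cat > h.py <<'E'
import numpy as np,cv2
from scipy.spatial.transform import Rotation as R
from workcell import env
def rot(q): return R.from_quat([q[1],q[2],q[3],q[0]])
def cal(n):
    c=env.get_calibration(n); return c
def rays(c,uv):
    uv=np.atleast_2d(np.array(uv,float))
    K=np.array([[c['fx'],0,c['cx']],[0,c['fy'],c['cy']],[0,0,1]])
    d=np.array(c.get('distortion',np.zeros(5)),float)
    p=cv2.undistortPoints(uv[:,None],K,d)[:,0]
    v=np.c_[p[:,0],-p[:,1],-np.ones(len(p))]
    return np.array(c['origin']),rot(c['orientation']).apply(v)
def onz(c,uv,z):
    o,v=rays(c,uv); return o+v*((z-o[2])/v[:,2])[:,None]
def pts(c,uv,dep):
    o,v=rays(c,uv); return o+v*np.array(dep)[:,None]
def tri(c1,u1,c2,u2):
    o1,a=rays(c1,u1);o2,b=rays(c2,u2);a=a[0]/np.linalg.norm(a[0]);b=b[0]/np.linalg.norm(b[0])
    s=np.linalg.lstsq(np.c_[a,-b],o2-o1,rcond=None)[0]
    p,q=o1+s[0]*a,o2+s[1]*b
    return (p+q)/2,np.linalg.norm(p-q)
E
python3 - <<'E'
from h import *
for n in("scene","top","wrist"):
    c=cal(n);p,d=env.read_camera(n);print(n,c)
    cv2.imwrite(f'pics/{n}0.png',p[...,::-1]);np.savez(f'{n}0.npz',p=p,d=d)
s=env.get_state();print(s,env.hold_point_z)
E
```

```text
pics
scene {'fx': 569.8055522509138, 'fy': 569.8055522509138, 'cx': 322.0301067299403, 'cy': 236.57283066475023, 'origin': array([ 1.65044681, -0.99123383,  1.22853267]), 'orientation': array([0.8168868 , 0.40923878, 0.19004046, 0.35931072])}
top {'fx': 535.7030191704404, 'fy': 535.7030191704404, 'cx': 332.1425857935623, 'cy': 240.6135538559859, 'origin': array([ 0.48524785, -0.03979768,  1.59021618]), 'orientation': array([ 0.70777066,  0.02530104, -0.01449043, -0.70584034])}
wrist {'fx': 423.7334117171728, 'fy': 423.7334117171728, 'cx': 322.82124348697715, 'cy': 235.2797857468296, 'origin': array([ 0.32034621, -0.48261417,  0.37219702]), 'orientation': array([ 0.84333357, -0.11579538,  0.07305709, -0.51965622])}
{'clock': 0.15, 'joint_pos': array([-1.24457284e+00,  3.13842350e-01,  4.52502687e-02,  1.30361525e+00,
        8.82280201e-07,  1.43120640e+00]), 'qvel': array([ 0.00073855, -0.00272188,  0.00395546,  0.00077848,  0.0002415 ,
       -0.00049808]), 'tau': array([ 1.51482622e-03, -4.81065273e+01,  2.98815733e+01,  1.39122977e-02,
       -1.18627736e-04, -1.01796681e-05]), 'tcp_pos': array([ 0.2581336 , -0.51337172,  0.23060972]), 'orientation': array([-7.02476056e-04,  9.72999377e-01,  2.30806659e-01, -6.53006779e-05]), 'wrist_force': array([-0.57156784,  0.30791559, -0.17981922]), 'ft_torque': array([0.04121249, 0.03301835, 0.03416068]), 'grip_force': 0.0, 'finger_gap': 0.08548726598590758} 0.0187
```

View pics/scene0.png

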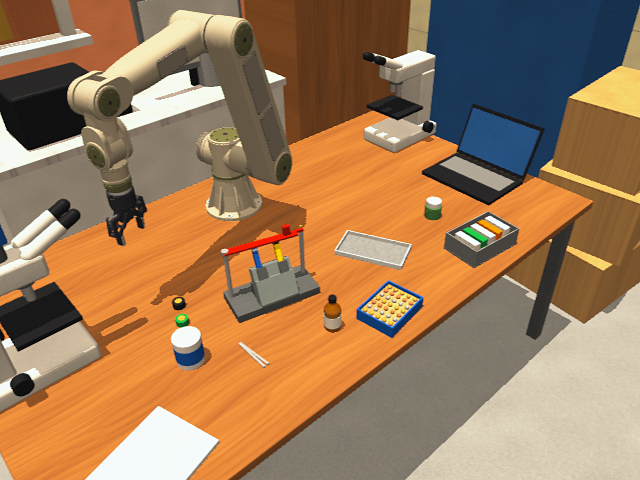

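View pics/top0.png

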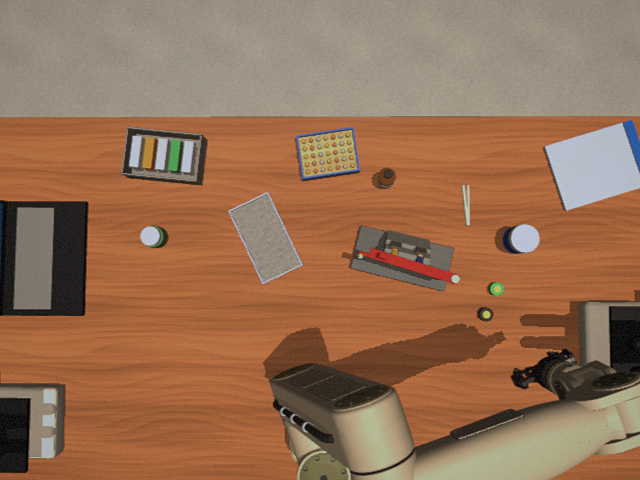

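The scene view shows the red bar from the pivot (225,252) to the lug (287,230), with blue (257,260) and yellow (280,255) handles under it. In the top view the holder is at about (402,258), the bar's pivot cap at (455,279), the catch at (360,256) and the tray at (265,238).

Run:
```python
from h import *
D={n:np.load(n+'0.npz') for n in('scene','top')}
C={n:cal(n) for n in D}
def blobs(n,lo,hi,roi,mn=8):
    p=D[n]['p'];h=cv2.cvtColor(p,cv2.COLOR_RGB2HSV);m=cv2.inRange(h,lo,hi)
    x0,y0,x1,y1=roi;z=np.zeros_like(m);z[y0:y1,x0:x1]=m[y0:y1,x0:x1]
    k,l,s,c=cv2.connectedComponentsWithStats(z)
    out=[]
    for i in range(1,k):
        if s[i,4]>=mn:
            v,u=np.nonzero(l==i);d=D[n]['d'][v,u];ok=d>0
            P=pts(C[n],np.c_[u,v][ok],d[ok]); out.append((c[i].round(1),s[i,4],P))
    return out
rois={'scene':(200,200,330,320),'top':(335,215,475,300)}
for nm,lo,hi in(('red',(0,170,110),(6,255,255)),('blue',(100,120,60),(125,255,255)),('yel',(22,140,120),(34,255,255)),('white',(0,0,190),(179,40,255))):
    for n in rois:
        for c,a,P in blobs(n,lo,hi,rois[n]): print(nm,n,c,a,'med',np.median(P,0).round(4),'min',np.percentile(P,3,axis=0).round(3),'max',np.percentile(P,97,axis=0).round(3))
# bar: top red at z>.205
for n in rois:
    P=np.concatenate([b[2] for b in blobs(n,(0,170,110),(6,255,255),rois[n])])
    q=P[(P[:,2]>.2)&(P[:,2]<.213)]; 
    L=P[P[:,2]>.222]; print(n,'lug pts',len(L),L.mean(0).round(4) if len(L) else'', L.min(0).round(3),L.max(0).round(3))
    m=q[:,:2].mean(0);w,v=np.linalg.eigh(np.cov((q[:,:2]-m).T));print('bar mid',m.round(4),'dir',np.degrees(np.arctan2(v[1,1],v[0,1])),'ext',np.ptp((q[:,:2]-m)@v[:,1]))
# tray: gray region in top
p=D['top']['p'];h=cv2.cvtColor(p,cv2.COLOR_RGB2HSV)
m=cv2.inRange(h,(0,0,90),(179,70,255));z=np.zeros_like(m);z[180:295,215:315]=m[180:295,215:315]
cn=max(cv2.findContours(z,0,2)[0],key=cv2.contourArea);r=cv2.minAreaRect(cn);b=cv2.boxPoints(r)
print('tray',r,onz(C['top'],b,.018).round(4),'c',onz(C['top'],[r[0]],.018).round(4))
v,u=np.nonzero(z[215:260,245:285]);P=pts(C['top'],np.c_[u+245,v+215],D['top']['d'][v+215,u+245]);print('floor z',np.median(P[:,2]))
# plinth dark top
m=cv2.inRange(h,(0,0,40),(179,70,120));z=np.zeros_like(m);z[215:300,335:475]=m[215:300,335:475]
v,u=np.nonzero(z);P=pts(C['top'],np.c_[u,v],D['top']['d'][v,u]);k=(P[:,2]>.02)&(P[:,2]<.04)
print('plinth',cv2.minAreaRect(P[k,:2].astype(np.float32)),k.sum(),np.median(P[k,2]))
```

```text
red scene [265.1 240. ] 534 med [ 0.5073 -0.2064  0.2061] min [ 0.465 -0.323  0.198] max [ 0.538 -0.097  0.237]
red top [409.  264.5] 848 med [ 0.5032 -0.2169  0.2074] min [ 0.468 -0.319  0.202] max [ 0.537 -0.109  0.241]
blue scene [256.7 259.7] 89 med [ 0.5109 -0.2525  0.1605] min [ 0.499 -0.26   0.135] max [ 0.524 -0.245  0.184]
blue top [419.3 259.2] 18 med [ 0.5175 -0.251   0.1522] min [ 0.512 -0.257  0.14 ] max [ 0.523 -0.246  0.166]
yel scene [278.  252.4] 97 med [ 0.5272 -0.1835  0.1576] min [ 0.515 -0.192  0.136] max [ 0.54  -0.175  0.185]
white scene [228.9 215.6] 17 med [ 0.0717 -0.0708  0.0169] min [ 0.057 -0.079  0.011] max [ 0.082 -0.062  0.02 ]
white scene [224.4 250.5] 19 med [ 0.465  -0.3312  0.2099] min [ 0.455 -0.338  0.205] max [ 0.474 -0.323  0.214]
white top [467.4 219.1] 22 med [ 0.6393 -0.4147  0.0067] min [ 0.624 -0.417  0.   ] max [ 0.651 -0.412  0.011]
white top [454.9 278.4] 37 med [ 0.4678 -0.3339  0.2104] min [ 0.46  -0.341  0.206] max [ 0.475 -0.325  0.216]
scene lug pts 46 [ 0.5266 -0.1477  0.2342] [ 0.516 -0.159  0.222] [ 0.535 -0.132  0.246]
bar mid [ 0.5034 -0.2215] dir 73.99068369581869 ext 0.2553438875803986
top lug pts 49 [ 0.5241 -0.1476  0.2407] [ 0.515 -0.158  0.23 ] [ 0.533 -0.137  0.248]
bar mid [ 0.5007 -0.2204] dir 73.45601101701772 ext 0.24619525035728634
tray ((265.0064697265625, 237.66357421875), (81.60139465332031, 45.01404571533203), 64.53665161132812) [[0.6623 0.2953 0.018 ]
 [0.72   0.1754 0.018 ]
 [0.5024 0.0701 0.018 ]
 [0.4454 0.189  0.018 ]] c [[0.5821 0.1823 0.018 ]]
floor z 0.004662808161763787
plinth ((0.5235533118247986, -0.21843993663787842), (0.2773728370666504, 0.12763532996177673), 76.16804504394531) 2205 0.03028132565135011
```

Run:
```python
import cv2
a=cv2.imread('pics/scene0.png')[215:325,205:335];b=cv2.imread('pics/top0.png')[215:300,335:475]
cv2.imwrite('pics/crop0.png',cv2.resize(a,None,fx=5,fy=5,interpolation=cv2.INTER_CUBIC))
```

```text
(no output)
```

View pics/crop0.png

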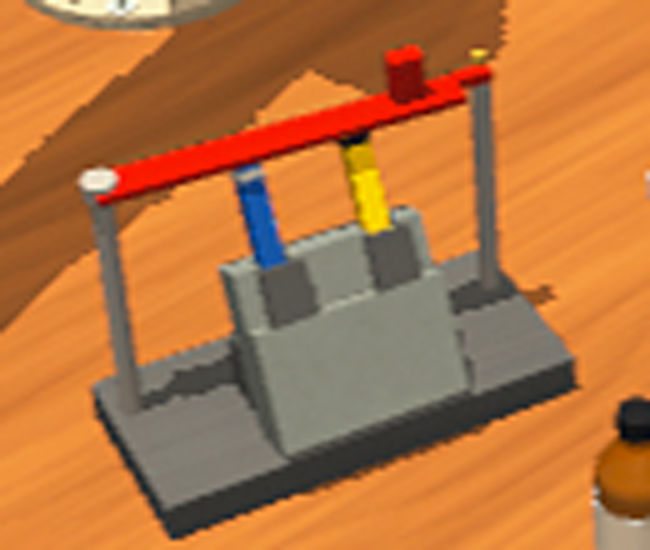

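The crop shows the bar almost at the catch, the lug near the catch end, blue scriber on the pivot side. The heights check out: bar 0.207, pivot cap 0.21, plinth 0.030, tray floor 0.005. The post-to-lug distance is 0.194 m. Next step is the numbers for the bar push with shut fingers.

```bash
cat >> h.py <<'E'
def rel(P,Rt=None):
    "world targets -> tool turn (deg) and shift (cm) from the present pose"
    s=env.get_state();r=rot(s['orientation']);P=np.atleast_2d(P)
    sh=r.inv().apply(P-s['tcp_pos'])*100
    tu=np.zeros((len(P),3)) if Rt is None else np.array([(r.inv()*x).as_rotvec() for x in Rt])*180/np.pi
    for a,b in zip(tu,sh): print(a.round(1),b.round(2))
E
python3 - <<'E'
from h import *
piv=np.array([.4665,-.333])
def at(phi,off,z):
    p=np.radians(phi);return [*(piv+.195*np.array([np.cos(p),np.sin(p)])-off*np.array([np.sin(p),-np.cos(p)])),z]
print(at(72.5,.04,.26),at(-6,.022,.213))
rel([at(72.5,.04,.27),at(72.5,.04,.213)]);print('arc')
rel([at(f,.022,.213) for f in range(72,-9,-6)])
E
```

```text
[np.float64(0.48698895287340427), np.float64(-0.13499696262392485), 0.26] [np.float64(0.6627313957887018), np.float64(-0.3315035686390904), 0.213]
[0. 0. 0.] [ 37.44 -23.53  -3.9 ]
[0. 0. 0.] [ 37.44 -23.52   1.8 ]
arc
[0. 0. 0.] [ 38.87 -22.16   1.8 ]
[0. 0. 0.] [ 40.41 -20.81   1.8 ]
[0. 0. 0.] [ 41.81 -19.3    1.8 ]
[0. 0. 0.] [ 43.03 -17.66   1.79]
[0. 0. 0.] [ 44.08 -15.89   1.79]
[0. 0. 0.] [ 44.94 -14.03   1.79]
[0. 0. 0.] [ 45.6  -12.08   1.79]
[0. 0. 0.] [ 46.06 -10.08   1.78]
[0. 0. 0.] [46.3  -8.04  1.78]
[0. 0. 0.] [46.33 -5.98  1.78]
[0. 0. 0.] [46.14 -3.94  1.78]
[0. 0. 0.] [45.74 -1.92  1.77]
[0. 0. 0.] [4.513e+01 4.000e-02 1.770e+00]
[0. 0. 0.] [44.32  1.93  1.77]
```

Call:
carry_out(
  steps=[
    [[0,0,0],[5,-3,-4],255],
    [[0,0,0],[10,-6.5,-4],255],
    [[0,0,0],[16,-10,-4],255],
    [[0,0,0],[21,-13.5,-4],255],
    [[0,0,0],[27,-17,-4],255],
    [[0,0,0],[32,-20,-4],255],
    [[0,0,0],[37.4,-23.5,-4],255],
    [[0,0,0],[37.4,-23.5,-4],255],
  ],
  force=40,
)

```text
clock: 1.15
tcp_pos: [0.4879, -0.1327, 0.271]
orientation: [-0.0, 0.972, 0.233, -0.0]
wrist_force: [0.1, -0.4, 0.3]
finger_gap: 0.0002
grip_force: 0.0
```

Run:
```python
from h import *
c=cal('wrist');p,d=env.read_camera('wrist');s=env.get_state();print(s['tcp_pos'],s['orientation'],s['joint_pos'],s['finger_gap'])
cv2.imwrite('pics/w1.png',p[...,::-1])
h=cv2.cvtColor(p,cv2.COLOR_RGB2HSV);m=cv2.inRange(h,(0,150,80),(6,255,255))|cv2.inRange(h,(176,150,80),(179,255,255))
v,u=np.nonzero((m>0)&(d>0));P=pts(c,np.c_[u,v],d[v,u]);print(len(P),P.min(0),P.max(0))
L=P[P[:,2]>.235];print('lug top',len(L),L.mean(0),L.min(0),L.max(0))
q=P[(P[:,2]>.2)&(P[:,2]<.212)][:,:2]
if len(q): print(cv2.minAreaRect(q.astype(np.float32)))
```

```text
[ 0.48797085 -0.13281021  0.27098773] [-4.70575409e-04  9.72495131e-01  2.32922727e-01  4.90187634e-05] [-4.25071979e-01  1.69690587e-01 -4.41426627e-02  1.35746279e+00
  8.03533344e-04  2.24635643e+00] -0.00015058193752496665
19382 [ 0.46816951 -0.33850464  0.02805809] [ 0.54567478 -0.07389754  0.34532133]
lug top 1981 [ 0.52253281 -0.14668356  0.2546895 ] [ 0.48386629 -0.17412972  0.23506356] [ 0.53277081 -0.09712765  0.34532133]
((0.5032520890235901, -0.2120579034090042), (0.25732937455177307, 0.025864848867058754), 72.82839965820312)
```

Call:
carry_out(
  steps=[
    [[0,0,0],[0,0,5.8],255],
    [[0,0,0],[0,0,5.8],255],
    [[0,0,0],[1.4,1.3,5.8],255],
    [[0,0,0],[3.0,2.7,5.8],255],
    [[0,0,0],[4.4,4.2,5.8],255],
    [[0,0,0],[5.6,5.9,5.8],255],
    [[0,0,0],[6.6,7.6,5.8],255],
    [[0,0,0],[7.5,9.5,5.8],255],
  ],
)

```text
clock: 2.2
tcp_pos: [0.5972, -0.1893, 0.216]
orientation: [0.001, 0.973, 0.23, 0.001]
wrist_force: [-1.2, 0.7, 0.5]
finger_gap: 0.0001
grip_force: 0.6
```

Call:
carry_out(
  steps=[
    [[0,0,0],[0.6,1.9,0],255],
    [[0,0,0],[1.1,3.9,0],255],
    [[0,0,0],[1.4,6,0],255],
    [[0,0,0],[1.4,8,0],255],
    [[0,0,0],[1.2,10.1,0],255],
    [[0,0,0],[0.8,12.1,0],255],
    [[0,0,0],[0.2,14,0],255],
    [[0,0,0],[-0.6,15.9,0],255],
  ],
)

```text
clock: 3.2
tcp_pos: [0.6623, -0.3342, 0.2159]
orientation: [0.001, 0.973, 0.23, 0.001]
wrist_force: [-0.4, 1.7, -0.1]
finger_gap: 0.0003
grip_force: 0.6
```

Run:
```python
from h import *
s=env.get_state();print(s['tcp_pos'],s['joint_pos'],s['wrist_force'])
c=cal('top');p,d=env.read_camera('top');h=cv2.cvtColor(p,cv2.COLOR_RGB2HSV)
m=cv2.inRange(h,(0,170,110),(6,255,255));v,u=np.nonzero((m>0)&(d>0));P=pts(c,np.c_[u,v],d[v,u])
q=P[(P[:,2]>.195)&(P[:,2]<.215)&(P[:,0]>.4)];print(len(q),cv2.minAreaRect(q[:,:2].astype(np.float32)))
c=cal('scene');p,d=env.read_camera('scene');h=cv2.cvtColor(p,cv2.COLOR_RGB2HSV)
cv2.imwrite('pics/s2.png',cv2.resize(p[150:330,180:380,::-1],None,fx=3,fy=3))
for nm,lo,hi in(('red',(0,170,110),(6,255,255)),('blue',(100,120,60),(125,255,255))):
    m=cv2.inRange(h,lo,hi);m[:200]=0;m[320:]=0;m[:,:200]=0;m[:,330:]=0
    v,u=np.nonzero((m>0)&(d>0));P=pts(c,np.c_[u,v],d[v,u]);print(nm,len(P),np.percentile(P,3,axis=0),np.percentile(P,97,axis=0))
    if nm=='red': print(cv2.minAreaRect(P[(P[:,2]>.195)&(P[:,2]<.215)][:,:2].astype(np.float32)))
```

```text
[ 0.66232138 -0.33417507  0.21590019] [-5.75361038e-01  6.74427505e-01  5.84058318e-01  1.47838898e+00
  7.51076277e-05  2.10210038e+00] [-0.35892336  1.73009351 -0.09200643]Traceback (most recent call last):
  File "<stdin>", line 4, in <module>
  File "h.py", line 17, in pts
    o,v=rays(c,uv); return o+v*np.array(dep)[:,None]
        ~~~~^^^^^^
  File "h.py", line 11, in rays
    p=cv2.undistortPoints(uv[:,None],K,d)[:,0]
      ~~~~~~~~~~~~~~~~~~~^^^^^^^^^^^^^^^^
cv2.error: OpenCV(4.12.0) /io/opencv/modules/calib3d/src/undistort.dispatch.cpp:347: error: (-215:Assertion failed) CV_IS_MAT(_src) && CV_IS_MAT(_dst) && (_src->rows == 1 || _src->cols == 1) && (_dst->rows == 1 || _dst->cols == 1) && _src->cols + _src->rows - 1 == _dst->rows + _dst->cols - 1 && (CV_MAT_TYPE(_src->type) == CV_32FC2 || CV_MAT_TYPE(_src->type) == CV_64FC2) && (CV_MAT_TYPE(_dst->type) == CV_32FC2 || CV_MAT_TYPE(_dst->type) == CV_64FC2) in function 'cvUndistortPointsInternal'
```

Call:
carry_out(
  steps=[
    [[0,0,0],[0,-3,0],255],
    [[0,0,0],[0,-4,-6],255],
    [[0,0,0],[0,-5,-10],255],
    [[0,0,0],[-3,-11,-10],255],
    [[0,0,0],[-6,-17,-10],180],
    [[0,0,0],[-9,-23,-10],150],
    [[0,0,0],[-12,-29,-10],110],
    [[0,0,0],[-12,-29,-10],110],
  ],
)

```text
clock: 4.25
tcp_pos: [0.4225, -0.1254, 0.3159]
orientation: [0.001, 0.973, 0.231, 0.001]
wrist_force: [0.9, -1.1, 0.1]
finger_gap: 0.0483
grip_force: 0.0
```

Run:
```python
from h import *
s=env.get_state();print(s['tcp_pos'],s['joint_pos'],s['finger_gap'])
for n in('wrist','scene','top'):
    c=cal(n);p,d=env.read_camera(n);h=cv2.cvtColor(p,cv2.COLOR_RGB2HSV)
    cv2.imwrite(f'pics/{n}2.png',p[...,::-1])
    for nm,lo,hi in(('red',(0,160,90),(6,255,255)),('blue',(100,120,60),(125,255,255)),('yel',(22,140,120),(34,255,255))):
        m=cv2.inRange(h,lo,hi);v,u=np.nonzero((m>0)&(d>0))
        if len(u)<5: print(n,nm,'none');continue
        P=pts(c,np.c_[u,v],d[v,u]);P=P[(abs(P[:,0]-.58)<.16)&(P[:,2]>.12)&(P[:,1]<-.1)&(P[:,1]>-.5)&(P[:,2]<.25)]
        if len(P)<5: print(n,nm,len(P));continue
        print(n,nm,len(P),np.median(P,0).round(4),np.percentile(P,3,axis=0).round(4),np.percentile(P,97,axis=0).round(4))
        if nm=='red': print(cv2.minAreaRect(P[(P[:,2]>.195)&(P[:,2]<.215)][:,:2].astype(np.float32)))
# kinematics guess: planar fit r,z from 4 poses
```

```text
[ 0.4224786  -0.12535566  0.31587627] [-4.70870889e-01  3.64011787e-02 -8.59223388e-02  1.44557516e+00
 -1.69629131e-04  2.20534393e+00] 0.04833934728386869
wrist red 300 [ 0.4747 -0.3206  0.2051] [ 0.4643 -0.325   0.2024] [ 0.4836 -0.3185  0.2067]
((0.4740394353866577, -0.32272210717201233), (0.009143857285380363, 0.02245456725358963), 77.92117309570312)
wrist blue 1170 [ 0.5003 -0.2441  0.1769] [ 0.4852 -0.2549  0.137 ] [ 0.5222 -0.2378  0.1914]
wrist yel 1664 [ 0.5186 -0.1772  0.176 ] [ 0.501  -0.2534  0.1324] [ 0.5435 -0.1697  0.1916]
scene red 551 [ 0.6074 -0.3536  0.2064] [ 0.4812 -0.3717  0.1999] [ 0.7083 -0.3288  0.2389]
((0.5930049419403076, -0.3501109182834625), (0.02768607623875141, 0.2549242079257965), 81.72547912597656)
scene blue 95 [ 0.5101 -0.2528  0.1592] [ 0.4937 -0.2597  0.1355] [ 0.5237 -0.2436  0.1904]
scene yel 108 [ 0.5262 -0.1828  0.1605] [ 0.5074 -0.1912  0.1353] [ 0.5402 -0.1742  0.1889]
top red 864 [ 0.585  -0.3498  0.2073] [ 0.4831 -0.3671  0.2016] [ 0.7035 -0.3279  0.2401]
((0.5939279198646545, -0.3513199985027313), (0.02682236209511757, 0.25103986263275146), 82.18315124511719)
top blue 56 [ 0.5037 -0.2491  0.1812] [ 0.4854 -0.2566  0.1394] [ 0.5214 -0.2404  0.1945]
top yel 33 [ 0.5086 -0.1797  0.1887] [ 0.5009 -0.1853  0.1818] [ 0.5139 -0.1722  0.1951]
```

View pics/wrist2.png

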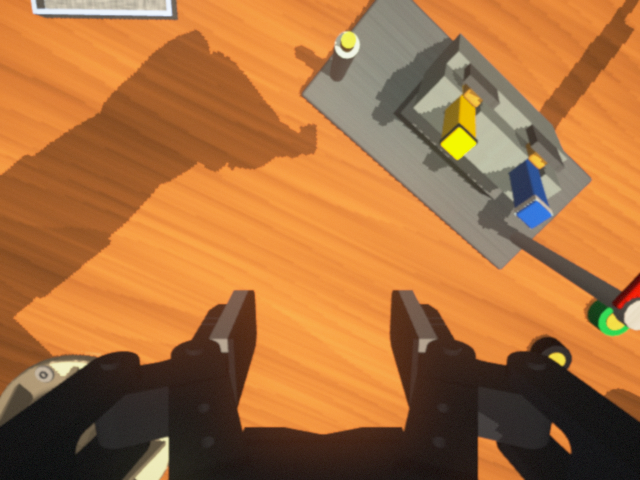

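The view shows the yellow end (459,143), the blue end (533,214), both tools clear, with the bar at the right edge (630,300). The bar is now at about 1.46 rad. Next I check that a near-level grasp is reachable by fitting the planar arm geometry from logged poses.

Run:
```python
from h import *
from scipy.optimize import brentq
Q=np.array([[.3138,.0453,1.3036],[.1697,-.0441,1.3575],[.6744,.5841,1.4784],[.0364,-.0859,1.4456]])
r=[np.hypot(.2581,.5134),np.hypot(.48797,.13281),np.hypot(.66232,.33418),np.hypot(.42248,.12536)];z=[.2306,.2710,.2159,.3159]
A=[];b=[]
for q,rr,zz in zip(Q,r,z):
    a,f=q[0],q[0]-q[1]
    A+=[[1,0,np.sin(a),np.cos(f),np.sin(f)],[0,1,np.cos(a),-np.sin(f),np.cos(f)]];b+=[rr,zz]
x,res,rk,sv=np.linalg.lstsq(np.array(A),np.array(b),rcond=None);print('r0,z0-L3,L1,L2,e',x.round(4),res,sv)
# blue end-face centre
c=cal('wrist');p=cv2.imread('pics/wrist2.png');h=cv2.cvtColor(p,cv2.COLOR_BGR2HSV)
m=cv2.inRange(h,(100,120,60),(125,255,255));v,u=np.nonzero(m);k=(u>500)&(u<560)&(v>150)&(v<230)
val=h[v[k],u[k],2];t=np.median(val);print(np.percentile(val,[5,50,95]))
br=val>np.percentile(val,70);print('bright',u[k][br].mean(),v[k][br].mean())
print('end wrist',onz(c,[(533,213)],.1895))
# colour-independent: holder block pads etc
ct=cal('top');pt=cv2.imread('pics/top2.png');ht=cv2.cvtColor(pt,cv2.COLOR_BGR2HSV);mt=cv2.inRange(ht,(100,120,60),(125,255,255))
v,u=np.nonzero(mt);k=(u>400)&(u<440)&(v>235)&(v<285);print('top blue px',u[k].min(),u[k].max(),v[k].min(),v[k].max())
vm=v[k].max();print('end low edge top',onz(ct,[(u[k][v[k]>=vm-1].mean(),vm)],.1895), 'tri',tri(c,(533,213),ct,(u[k][v[k]>=vm-4].mean(),vm-2)))
```

```text
r0,z0-L3,L1,L2,e [ 0.0111 -0.1899  0.513   0.4084  0.0426] [9.93547808e-07] [3.43849129 2.8266428  0.4109033  0.10045151 0.08908502]
[ 81. 149. 223.]
bright 536.5451388888889 213.65277777777777
end wrist [[ 0.49521634 -0.24516931  0.1895    ]]
top blue px 417 422 257 271
end low edge top [[ 0.48540461 -0.24646911  0.1895    ]] tri (array([ 0.49295161, -0.24668182,  0.18705497]), np.float64(0.004681365529088593))
```

Call:
carry_out(
  steps=[
    [[0,0,-10],[1,-1,-1],110],
    [[0,0,-20],[2,-2,-1],110],
    [[0,0,-30],[4,-3,-1],110],
    [[0,0,-40],[6,-4,-1],110],
    [[0,0,-50],[6,-4,-1],110],
    [[0,0,-60],[6,-4,-1],110],
    [[0,0,-70],[6,-4,-1],110],
    [[0,0,-80],[6,-4,-1],110],
  ],
)

```text
clock: 5.4
tcp_pos: [0.463, -0.0653, 0.3233]
orientation: [0.0, 0.595, 0.804, 0.0]
wrist_force: [-0.2, 0.4, 0.6]
finger_gap: 0.0486
grip_force: 0.0
```

Call:
carry_out(
  steps=[
    [[0,0,-10],[0,0,0],110],
    [[0,0,-20],[0,0,0],110],
    [[0,0,-30],[0,0,0],110],
    [[0,0,-40],[0,0,0],110],
    [[0,0,-50],[0,0,0],110],
    [[0,0,-60],[0,0,0],110],
    [[0,0,-70],[0,0,0],110],
    [[0,0,-80],[0,0,0],110],
  ],
)

```text
clock: 6.4
tcp_pos: [0.4629, -0.0653, 0.3233]
orientation: [0.0, -0.061, 0.998, -0.0]
wrist_force: [-0.3, -0.8, 0.1]
finger_gap: 0.0485
grip_force: 0.0
```

```bash
cat >> h.py <<'E'
yaw=np.radians(-13.8)
H=R.from_euler('z',yaw)
U=H.apply([-np.sin(np.radians(25)),0,np.cos(np.radians(25))]);Y=H.apply([0,1,0]);XP=np.cross(Y,U)
END=np.array([.493,-.246,.189])
def grasp_R(al):
    a=np.radians(al);z=-np.sin(a)*Y-np.cos(a)*U;y=-XP;return R.from_matrix(np.c_[np.cross(y,z),y,z])
def show_R(al,P): rel(P,[grasp_R(al)]*len(np.atleast_2d(P)))
E
python3 - <<'E'
from h import *
s=env.get_state();print(s['tcp_pos'],s['joint_pos'],s['finger_gap'])
z=grasp_R(50).apply([0,0,1]);G=END-.012*U+.002*z
print(z,G);show_R(50,[G-.10*z,G-.06*z,G])
r=rot(s['orientation']);print('x az',np.degrees(np.arctan2(*r.apply([1,0,0])[1::-1])))
E
```

```text
[ 0.46293461 -0.06530811  0.32327504] [-3.11965131e-01  9.14003704e-02 -8.60265291e-03  1.47010184e+00
 -2.24996574e-04 -4.33224088e-01] 0.04853714387048224
[ 0.08108507 -0.80873053 -0.58256342] [ 0.4980872  -0.24882716  0.17695918]
[ 49.   28.2 -52.9] [ -1.44 -10.51   8.81]
[ 49.   28.2 -52.9] [ -1.37 -13.76  11.14]
[ 49.   28.2 -52.9] [ -1.26 -18.64  14.64]
x az -173.05237042265136
```

Call:
carry_out(
  steps=[
    [[6,3.5,-6.5],[0,-1,1],110],
    [[12,7,-13],[0,-2,2],110],
    [[18,10.5,-19.5],[-0.5,-3,3],110],
    [[24.5,14,-26],[-0.5,-4,4],110],
    [[30.5,17.5,-33],[-1,-5,5],110],
    [[36.5,21,-39.5],[-1,-6.5,6],110],
    [[43,24.5,-46],[-1.5,-8,7],110],
    [[49,28.2,-52.9],[-1.5,-9,7.6],110],
  ],
)

```text
clock: 7.4
tcp_pos: [0.4888, -0.1523, 0.2467]
orientation: [-0.205, -0.473, 0.753, -0.41]
wrist_force: [0.2, -0.1, -0.6]
finger_gap: 0.0485
grip_force: 0.0
```

Run:
```python
from h import *
c=cal('wrist');p,d=env.read_camera('wrist');s=env.get_state();print(s['tcp_pos'],s['joint_pos'],s['finger_gap'])
cv2.imwrite('pics/w3.png',p[...,::-1]);np.savez('w3.npz',p=p,d=d)
z=grasp_R(50).apply([0,0,1]);G=END-.012*U+.002*z
show_R(50,[G-.10*z,G])
h=cv2.cvtColor(p,cv2.COLOR_RGB2HSV)
for nm,lo,hi in(('blue',(100,120,50),(125,255,255)),('yel',(22,140,100),(34,255,255))):
    m=cv2.inRange(h,lo,hi);v,u=np.nonzero((m>0)&(d>0));P=pts(c,np.c_[u,v],d[v,u]);k=(P[:,2]>.12)&(abs(P[:,1]+.22)<.1);P=P[k]
    if len(P)<20: print(nm,len(P));continue
    # coordinates along U, Y, XP relative to END
    q=(P-END)@np.c_[XP,Y,U]*1000
    print(nm,len(P),'px',u[k].mean(),v[k].mean(),np.percentile(q,[2,50,98],axis=0).round(1))
```

```text
[ 0.48510858 -0.15208334  0.24311947] [ 0.02515351  0.16057687 -0.44754266  0.86607972 -0.95027948 -1.15533699] 0.04872128994914994
[ 0.1 -0.4  0.5] [ 0.08 -0.44  1.78]
[ 0.1 -0.4  0.5] [ 0.02 -0.46 11.78]
blue 470 px 327.52978723404254 217.4255319148936 [[-9.5 -6.1 -0.9]
 [-2.7  1.2  0.2]
 [ 4.5  8.   1.2]]
yel 1869 px 327.15355805243445 341.6195826645265 [[-10.    3.5 -66.1]
 [ -2.2  77.2  -8.1]
 [  9.9  78.8   1.4]]
```

View pics/w3.png

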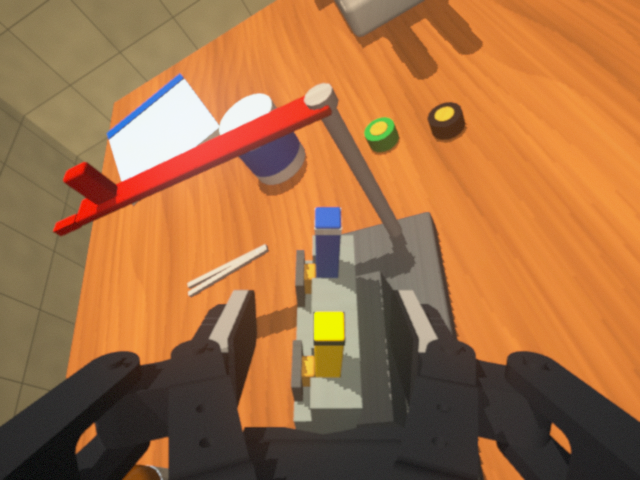

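The view shows the blue end at (327,217) between the fingers, the yellow probe below it at (328,328), and the bar well clear. Scriber end is 2.7 mm off my estimate.

Call:
carry_out(
  steps=[
    [[0,0,0],[0,-0.2,2],110],
    [[0,0,0],[0,-0.2,4],110],
    [[0,0,0],[0,-0.2,6],110],
    [[0,0,0],[0,-0.2,7],110],
    [[0,0,0],[0,-0.2,8],110],
    [[0,0,0],[0,-0.2,8],110],
    [[0,0,0],[0,-0.2,8],110],
    [[0,0,0],[0,-0.2,8],110],
  ],
)

```text
clock: 8.45
tcp_pos: [0.4948, -0.2166, 0.2018]
orientation: [-0.204, -0.472, 0.754, -0.408]
wrist_force: [-0.4, -0.5, -0.3]
finger_gap: 0.0486
grip_force: 0.0
```

```bash
sed -i 's/^END=.*/END=np.array([.493,-.246,.189])-.0027*XP+.001*Y+.0002*U/' h.py
python3 - <<'E'
from h import *
c=cal('wrist');p,d=env.read_camera('wrist');s=env.get_state();print(s['tcp_pos'],s['wrist_force'],s['joint_pos'])
np.savez('w4.npz',p=p,d=d);cv2.imwrite('pics/w4.png',p[...,::-1])
z=grasp_R(50).apply([0,0,1]);G=END-.012*U+.002*z
show_R(50,[G])
h=cv2.cvtColor(p,cv2.COLOR_RGB2HSV)
m=cv2.inRange(h,(100,120,50),(125,255,255));v,u=np.nonzero((m>0)&(d>0));P=pts(c,np.c_[u,v],d[v,u]);k=(P[:,2]>.12)&(abs(P[:,1]+.22)<.1)
q=(P[k]-END)@np.c_[XP,Y,U]*1000;print(k.sum(),np.percentile(q,[2,50,98],axis=0).round(1),'px',u[k].mean(),v[k].mean())
E
```

```text
[ 0.49462542 -0.21651329  0.20181839] [ 0.37413544 -0.4712163   0.25695752] [-0.11464256  0.16375534 -0.57034129  0.55294667 -0.91819554 -1.37415964]
[ 0.2 -0.1 -0.2] [-0.17  0.31  4.  ]
1037 [[-6.8 -7.2 -1. ]
 [ 0.2  0.3  0.1]
 [ 7.5  6.9  1.3]] px 329.8833172613308 261.44262295081967
```

Call:
carry_out(
  steps=[
    [[0,0,0],[-0.2,0.3,1.5],110],
    [[0,0,0],[-0.2,0.3,3],110],
    [[0,0,0],[-0.2,0.3,4],110],
    [[0,0,0],[-0.2,0.3,4],110],
    [[0,0,0],[-0.2,0.3,4],110],
    [[0,0,0],[-0.2,0.3,4],255],
    [[0,0,0],[-0.2,0.3,4],255],
    [[0,0,0],[-0.2,0.3,4],255],
  ],
  force=90,
)

```text
clock: 9.5
tcp_pos: [0.4959, -0.2471, 0.1761]
orientation: [-0.204, -0.472, 0.754, -0.409]
wrist_force: [-1.6, 2.3, 2.8]
finger_gap: 0.013
grip_force: 89.4
```

Run:
```python
from h import *
s=env.get_state();print(s['tcp_pos'],s['wrist_force'],s['finger_gap'],s['grip_force'],s['joint_pos'])
r=rot(s['orientation']);print('rel grasp',(s['tcp_pos']-END)@np.c_[XP,Y,U]*1000,'U in tool',r.inv().apply(U).round(4))
```

```text
[ 0.49587123 -0.2471387   0.17608476] [-1.63557762  2.30705737  2.83047746] 0.013031275710231362 89.36646938323975 [-0.17914585  0.18428947 -0.63314795  0.39033551 -0.89823321 -1.47432516]
rel grasp [  0.0150562   -1.42094152 -13.19837865] U in tool [ 0.7671 -0.0014 -0.6415]
```

Call:
carry_out(
  steps=[
    [[0,0,0],[0.4,0,-0.3],255],
    [[0,0,0],[0.8,0,-0.65],255],
    [[0,0,0],[1.5,0,-1.3],255],
    [[0,0,0],[2.3,0,-1.9],255],
    [[0,0,0],[3.1,0,-2.6],255],
    [[0,0,0],[3.8,0,-3.2],255],
    [[0,0,0],[3.8,0,-3.2],255],
    [[0,0,0],[3.8,0,-3.2],255],
  ],
)

```text
clock: 10.5
tcp_pos: [0.4749, -0.2421, 0.2204]
orientation: [-0.204, -0.472, 0.754, -0.408]
wrist_force: [-0.2, 0.4, -1.1]
finger_gap: 0.013
grip_force: 89.0
```

Run:
```python
from h import *
c=cal('wrist');p,d=env.read_camera('wrist');s=env.get_state();print(s['tcp_pos'],s['wrist_force'],s['finger_gap'],s['grip_force'])
E2=s['tcp_pos']+.0014*Y+.0132*U
print('rel start',(s['tcp_pos']-END)@np.c_[XP,Y,U]*1000)
h=cv2.cvtColor(p,cv2.COLOR_RGB2HSV);cv2.imwrite('pics/w5.png',p[...,::-1])
m=cv2.inRange(h,(100,120,50),(125,255,255));v,u=np.nonzero((m>0)&(d>0));P=pts(c,np.c_[u,v],d[v,u]);k=(P[:,2]>.12)&(np.linalg.norm(P-E2,axis=1)<.06)
q=(P[k]-E2)@np.c_[XP,Y,U]*1000;print(k.sum(),np.percentile(q,[2,50,98],axis=0).round(1))
```

```text
[ 0.47487538 -0.24211943  0.22020155] [ 0.11213138 -0.48302984 -0.91003857] 0.013126160767243815 89.01091575622559
rel start [-0.90489465 -1.55477452 35.90808649]
3160 [[ -6.5  -7.7 -56.5]
 [  0.2   6.2  -0.7]
 [  7.    7.3   1.2]]
```

Call:
carry_out(
  steps=[
    [[0,0,0],[0.8,-0.1,-0.65],255],
    [[0,0,0],[1.5,-0.1,-1.3],255],
    [[0,0,0],[2.5,-0.1,-2.1],255],
    [[0,0,0],[3.5,-0.1,-2.9],255],
    [[0,0,0],[4.6,-0.1,-3.85],255],
    [[0,0,0],[5.8,-0.1,-4.8],255],
    [[0,0,0],[6.9,-0.1,-5.8],255],
    [[0,0,0],[6.9,-0.1,-5.8],255],
  ],
)

```text
clock: 11.55
tcp_pos: [0.4393, -0.233, 0.3044]
orientation: [-0.203, -0.471, 0.754, -0.409]
wrist_force: [0.2, -0.8, -1.1]
finger_gap: 0.0128
grip_force: 89.0
```

Run:
```python
from h import *
s=env.get_state();print(s['tcp_pos'],s['wrist_force'],s['finger_gap'],s['joint_pos'])
print('rel start',(s['tcp_pos']-END)@np.c_[XP,Y,U]*1000)
# lay pose: scriber axis dir t (handle->tip), scriber frame in tool
a=np.radians(50);tz=25.9
# tray axis from measured corners
C=np.array([[.6623,.2953],[.72,.1754],[.5024,.0701],[.4454,.189]])
ax=(C[0]+C[1]-C[2]-C[3])/2;print('tray len',np.linalg.norm(ax),'ang',np.degrees(np.arctan2(ax[1],ax[0])),C.mean(0))
t=np.array([*(ax/np.linalg.norm(ax)),0]);up=np.array([0,0,1.])
# grasp: z=-sinY-cosU ; U->-t ; Y->up ; XP=YxU
xp=np.cross(up,-t);y=-xp;z=-np.sin(a)*up+np.cos(a)*t
L=R.from_matrix(np.c_[np.cross(y,z),y,z])
mid=np.array([*C.mean(0),0])
tcp=lambda zaxis,off: mid+off*t-t*(.0825-.0132)+up*(zaxis-.0014)  # off: scriber middle beyond tray middle
np.save('lay.npy',np.r_[L.as_quat(),t,mid])
P=[tcp(.15,.02),tcp(.013,.02)];print(P)
rel(P,[L,L])
d=rot(s['orientation']).inv()*L;print(np.degrees(d.magnitude()))
# tip now
print('tip',s['tcp_pos']-(.165-.0132)*U)
```

```text
[ 0.43928869 -0.23302796  0.30440594] [ 0.21454752 -0.8218585  -1.05874241] 0.012780327133583288 [-0.16988661 -0.05721069 -0.5374343   0.7369226  -0.90132872 -1.45983037]
rel start [  1.39447192  -1.21435568 127.74513966]
tray len 0.2416427166293244 ang 25.965922257653748 [0.582525 0.18245 ]
[array([0.53820161, 0.16086466, 0.1486    ]), array([0.53820161, 0.16086466, 0.0116    ])]
[-29.8 -71.8  50.4] [-36.92   6.63 -22.02]
[-29.8 -71.8  50.4] [-46.41  12.46 -14.04]
92.59992990343983
tip [ 0.5015903  -0.24833071  0.16682841]
```

Call:
carry_out(
  steps=[
    [[0,0,0],[2.5,-1.5,-2],255],
    [[0,0,0],[5,-3,-4],255],
    [[0,0,0],[6.9,-4.3,-5.8],255],
    [[-3,-7.2,5],[4.3,-4.3,-8.9],255],
    [[-6,-14.4,10],[1.6,-4.3,-12],255],
    [[-9,-21.5,15],[-1,-4.2,-15],255],
    [[-12,-28.7,20],[-3.7,-4.2,-18],255],
    [[-15,-36,25],[-6.3,-4.2,-21.2],255],
  ],
)

```text
clock: 12.55
tcp_pos: [0.4898, -0.0352, 0.4]
orientation: [0.071, -0.372, 0.908, -0.177]
wrist_force: [-0.8, -0.8, -1.7]
finger_gap: 0.0131
grip_force: 89.1
```

```bash
cat > l.py <<'E'
from h import *
a=np.load('lay.npy');L=R.from_quat(a[:4]);t=a[4:7];mid=a[7:];up=np.array([0,0,1.])
tcp=lambda za,off=.02: mid+off*t-t*(.0825-.0132)+up*(za-.0014)
s=env.get_state();print(s['tcp_pos'],s['wrist_force'],s['finger_gap'],s['joint_pos'])
P=[tcp(z) for z in(.40,.15,.04,.013)];rel(P,[L]*4)
E
python3 l.py
```

```text
[ 0.48982787 -0.03518358  0.40004004] [-0.79074488 -0.77473871 -1.69608583] 0.013121779884486229 [-0.08435096 -0.08230899 -0.06421121  1.29430438 -0.24834786 -0.898811  ]
[-14.4 -35.8  25.1] [-17.19   9.86  -3.88]
[-14.4 -35.8  25.1] [-17.28  19.2   19.31]
[-14.4 -35.8  25.1] [-17.31  23.31  29.52]
[-14.4 -35.8  25.1] [-17.32  24.32  32.02]
```

Call:
carry_out(
  steps=[
    [[-2.9,-7.2,5],[-3.5,2,-0.8],255],
    [[-5.8,-14.3,10],[-7,4,-1.6],255],
    [[-8.7,-21.5,15],[-10.5,6,-2.4],255],
    [[-11.5,-28.6,20],[-14,8,-3.2],255],
    [[-14.4,-35.8,25.1],[-17.2,9.9,-3.9],255],
    [[-14.4,-35.8,25.1],[-17.2,11.5,0.2],255],
    [[-14.4,-35.8,25.1],[-17.2,13,4],255],
    [[-14.4,-35.8,25.1],[-17.2,14.5,7.8],255],
  ],
)

```text
clock: 13.55
tcp_pos: [0.5368, 0.1582, 0.2703]
orientation: [0.332, -0.212, 0.916, 0.075]
wrist_force: [0.5, 0.1, -0.5]
finger_gap: 0.0132
grip_force: 89.0
```

```bash
python3 l.py
python3 - <<'E'
from h import *
for n in('wrist','scene'):
    c=cal(n);p,d=env.read_camera(n);cv2.imwrite(f'pics/{n}6.png',p[...,::-1]);np.savez(f'{n}6.npz',p=p,d=d)
    h=cv2.cvtColor(p,cv2.COLOR_RGB2HSV);m=cv2.inRange(h,(100,120,50),(125,255,255));v,u=np.nonzero((m>0)&(d>0));P=pts(c,np.c_[u,v],d[v,u])
    s=env.get_state()['tcp_pos'];P=P[np.linalg.norm(P-s,axis=1)<.13]
    if len(P)>20:
        mm=np.median(P,0);w=np.linalg.svd(P-P.mean(0),full_matrices=False)[2][0];print(n,len(P),mm,'dir',w,np.ptp((P-mm)@w))
E
```

```text
[0.53677758 0.15819516 0.27032836] [ 0.47492252  0.11871313 -0.50813274] 0.013166793789607003 [-0.01400456 -0.22390786 -0.66614621  0.4883409   0.28949208 -0.3727255 ]
[-0.2 -0.2  0.2] [-8.39  0.12 -9.7 ]
[-0.2 -0.2  0.2] [7.6  0.23 9.51]
[-0.2 -0.2  0.2] [14.64  0.28 17.97]
[-0.2 -0.2  0.2] [16.36  0.29 20.04]
wrist 2974 [0.55262272 0.16559778 0.27695544] dir [0.90326501 0.42882857 0.01477762] 0.10305444987548679
scene 145 [0.5763315  0.17249214 0.26461509] dir [0.91861943 0.39474876 0.01765661] 0.08892844449972837
```

Call:
carry_out(
  steps=[
    [[0,0,0],[2.5,0.1,3.1],255],
    [[0,0,0],[5,0.1,6.2],255],
    [[0,0,0],[7.5,0.2,9.3],255],
    [[0,0,0],[10,0.2,12.4],255],
    [[0,0,0],[12,0.3,14.8],255],
    [[0,0,0],[13.5,0.3,16.6],255],
    [[0,0,0],[14.3,0.3,17.6],255],
    [[0,0,0],[14.3,0.3,17.6],255],
  ],
)

```text
clock: 14.65
tcp_pos: [0.543, 0.1618, 0.0473]
orientation: [0.331, -0.213, 0.916, 0.075]
wrist_force: [0.4, 0.4, -0.6]
finger_gap: 0.0131
grip_force: 88.9
```

```bash
python3 l.py
python3 - <<'E'
from h import *
for n in('wrist','scene','top'):
    c=cal(n);p,d=env.read_camera(n);cv2.imwrite(f'pics/{n}7.png',p[...,::-1] if n!='scene' else cv2.resize(p[170:310,280:460,::-1],None,fx=4,fy=4))
    h=cv2.cvtColor(p,cv2.COLOR_RGB2HSV);m=cv2.inRange(h,(100,120,50),(125,255,255));v,u=np.nonzero((m>0)&(d>0));P=pts(c,np.c_[u,v],d[v,u])
    s=env.get_state()['tcp_pos'];P=P[np.linalg.norm(P-s,axis=1)<.13]
    if len(P)>20:
        mm=np.median(P,0);w=np.linalg.svd(P-P.mean(0),full_matrices=False)[2][0];print(n,len(P),mm,'dir',w,np.ptp((P-mm)@w),P[:,2].max())
E
```

```text
[0.54302243 0.16177807 0.04733833] [ 0.41953459  0.40540778 -0.60906967] 0.013079113822736419 [-0.00445823  0.14504856 -1.02368898 -0.2379811   0.28428469 -0.36568591]
[-0.1 -0.3  0.2] [-2.205e+01  1.000e-02 -2.735e+01]
[-0.1 -0.3  0.2] [-6.1   0.09 -8.1 ]
[-0.1 -0.3  0.2] [0.92 0.13 0.37]
[-0.1 -0.3  0.2] [2.64 0.14 2.45]
wrist 3838 [0.54694643 0.16365002 0.05376003] dir [0.89119846 0.44987637 0.05810821] 0.13879606662440547 0.09663589387121405
scene 142 [0.5863932  0.17676405 0.0512636 ] dir [ 0.90255985  0.43039888 -0.01193817] 0.08725794115173469 0.06772081443611166
top 155 [0.57870928 0.17731224 0.05568892] dir [-0.90304169 -0.42919721  0.01747746] 0.08983531749074009 0.06406746893277626
```

View pics/scene7.png

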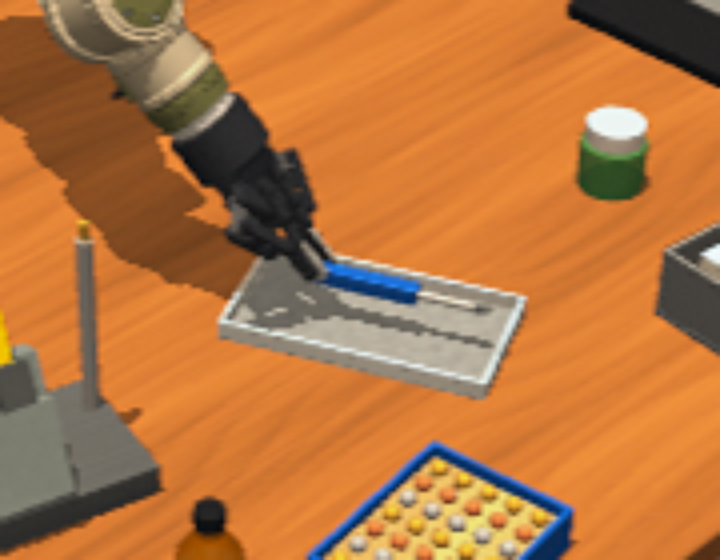

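The scene crop shows the scriber level above the tray, tip toward the far end at (487,308). The elbow (j3) is almost at its limit, so I'll turn the scriber 20° in plan, which it still fits, to bring the wrist farther out.

```bash
cat > l2.py <<'E'
from h import *
a=np.load('lay.npy');T=R.from_euler('z',20,degrees=True);L=T*R.from_quat(a[:4]);t=a[4:7];mid=a[7:];up=np.array([0,0,1.]);t2=T.apply(t)
tcp=lambda za,off=.02: mid+off*t-t2*(.0825-.0132)+up*(za-.0014)
s=env.get_state();print(s['tcp_pos'],s['wrist_force'],s['finger_gap'],s['joint_pos'])
P=[tcp(z) for z in(.065,.03,.016,.013,.011)];rel(P,[L]*5)
E
python3 l2.py
```

```text
[0.54300998 0.16188615 0.04842042] [-0.06866255  0.15215201 -1.2778791 ] 0.01317805507070435 [-0.00432889  0.14251483 -1.02440852 -0.23812126  0.28441616 -0.36570572]
[-12.9  -0.3 -15.1] [-0.92 -2.26 -1.2 ]
[-12.9  -0.3 -15.1] [ 1.32 -2.24  1.49]
[-12.9  -0.3 -15.1] [ 2.22 -2.24  2.57]
[-12.9  -0.3 -15.1] [ 2.41 -2.24  2.8 ]
[-12.9  -0.3 -15.1] [ 2.54 -2.23  2.95]
```

Call:
carry_out(
  steps=[
    [[0,0,0],[-0.5,0,-0.6],255],
    [[-2,0,-2.5],[-0.9,-0.5,-1.2],255],
    [[-5,-0.1,-5.8],[-0.9,-1,-1.2],255],
    [[-8,-0.2,-9.3],[-0.9,-1.5,-1.2],255],
    [[-11,-0.3,-12.8],[-0.9,-2.2,-1.2],255],
    [[-12.9,-0.3,-15.1],[-0.9,-2.3,-1.2],255],
    [[-12.9,-0.3,-15.1],[-0.9,-2.3,-1.2],255],
    [[-12.9,-0.3,-15.1],[-0.9,-2.3,-1.2],255],
  ],
)

```text
clock: 15.8
tcp_pos: [0.551, 0.141, 0.0625]
orientation: [0.314, -0.366, 0.866, 0.133]
wrist_force: [0.7, -0.8, -1.6]
finger_gap: 0.0131
grip_force: 88.9
```

```bash
python3 l2.py
```

```text
[0.55102479 0.14097187 0.0624844 ] [ 0.66855408 -0.80351406 -1.55373156] 0.013103155488177453 [-0.18696275  0.17989147 -0.85237715  0.1070591   0.56581012 -0.86020259]
[-0.  -0.1 -0.1] [-0.16 -0.07 -0.01]
[-0.  -0.1 -0.1] [ 2.08 -0.07  2.68]
[-0.  -0.1 -0.1] [ 2.98 -0.07  3.75]
[-0.  -0.1 -0.1] [ 3.17 -0.07  3.98]
[-0.  -0.1 -0.1] [ 3.3  -0.07  4.13]
```

Call:
carry_out(
  steps=[
    [[0,0,0],[0.8,0,1],255],
    [[0,0,0],[1.6,0,2],255],
    [[0,0,0],[2.2,-0.1,2.8],255],
    [[0,0,0],[2.6,-0.1,3.3],255],
    [[0,0,0],[3,-0.1,3.8],255],
    [[0,0,0],[3,-0.1,3.8],255],
    [[0,0,0],[3,-0.1,3.8],255],
    [[0,0,0],[3,-0.1,3.8],255],
  ],
)

```text
clock: 16.8
tcp_pos: [0.553, 0.1411, 0.0139]
orientation: [0.314, -0.366, 0.865, 0.134]
wrist_force: [0.2, 0.4, -1.5]
finger_gap: 0.0132
grip_force: 89.0
```

```bash
python3 l2.py
python3 - <<'E'
from h import *
c=cal('wrist');p,d=env.read_camera('wrist');cv2.imwrite('pics/w8.png',p[...,::-1])
c2=cal('scene');p2,d2=env.read_camera('scene');cv2.imwrite('pics/s8.png',cv2.resize(p2[200:290,320:430,::-1],None,fx=6,fy=6))
for cc,pp,dd in((c,p,d),(c2,p2,d2)):
    h=cv2.cvtColor(pp,cv2.COLOR_RGB2HSV);m=cv2.inRange(h,(100,120,50),(125,255,255));v,u=np.nonzero((m>0)&(dd>0));P=pts(cc,np.c_[u,v],dd[v,u])
    s=env.get_state()['tcp_pos'];P=P[(np.linalg.norm(P-s,axis=1)<.11)&(P[:,2]<.04)]
    t=R.from_euler('z',45.97,degrees=True).apply([1,0,0]);q=(P-s)@t
    for lo in np.arange(-.02,.1,.02):
        k=(q>lo)&(q<lo+.02)
        if k.sum()>5: print(round(lo,2),k.sum(),'z90',np.percentile(P[k,2],90).round(4))
E
```

```text
[0.5529902  0.14114674 0.01389338] [ 0.1979728   0.35378427 -1.48815766] 0.013207863474100717 [-0.18589901  0.28803999 -0.89777235 -0.04667298  0.56575851 -0.85970748]
[ 0.  -0.1 -0.1] [-3.17  0.07 -3.83]
[ 0.  -0.1 -0.1] [-0.92  0.06 -1.15]
[ 0.  -0.1 -0.1] [-0.02  0.06 -0.07]
[ 0.  -0.1 -0.1] [0.17 0.06 0.16]
[ 0.  -0.1 -0.1] [0.3  0.06 0.31]
-0.02 1926 z90 0.0208
0.0 709 z90 0.0212
0.02 579 z90 0.021
0.04 433 z90 0.021
0.06 335 z90 0.0209
0.08 53 z90 0.0209
0.0 26 z90 0.0237
0.02 34 z90 0.0208
0.04 36 z90 0.0227
0.06 35 z90 0.0221
0.08 7 z90 0.0205
```

View pics/s8.png

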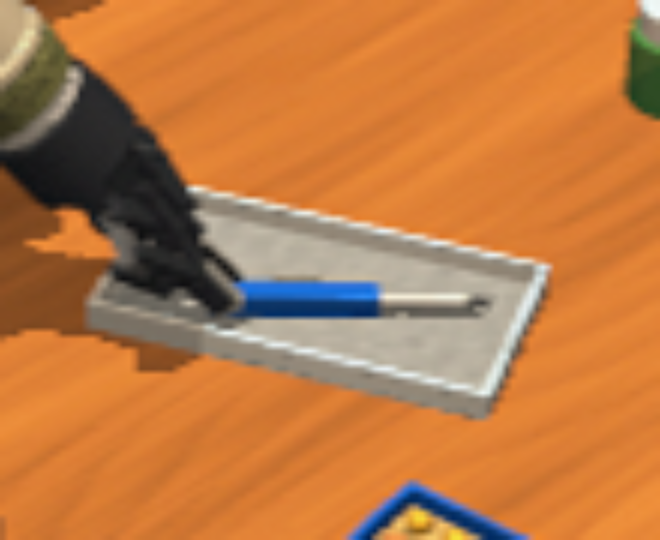

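The scriber lies level just at the floor (top face 0.021 all along). I press down a further 2 mm to confirm contact.

Call:
carry_out(
  steps=[
    [[0,0,0],[0.03,0,0.04],255],
    [[0,0,0],[0.06,0,0.08],255],
    [[0,0,0],[0.06,0,0.08],255],
    [[0,0,0],[0.1,0,0.12],255],
    [[0,0,0],[0.13,0,0.15],255],
    [[0,0,0],[0.13,0,0.15],255],
    [[0,0,0],[0.13,0,0.15],255],
    [[0,0,0],[0.13,0,0.15],255],
  ],
)

```text
clock: 17.9
tcp_pos: [0.553, 0.1413, 0.0122]
orientation: [0.315, -0.367, 0.865, 0.134]
wrist_force: [-3.5, -2.0, 5.4]
finger_gap: 0.0128
grip_force: 89.9
```

Call:
carry_out(
  steps=[
    [[0,0,0],[0,0,0],165],
    [[0,0,0],[0,0,0],165],
    [[0,0,0],[0,0,0],165],
    [[0,0,0],[0,0,0],165],
    [[0,0,0],[0,0,-1],165],
    [[0,0,0],[0,0,-2.5],165],
    [[0,0,0],[0,0,-4],165],
    [[0,0,0],[0,0,-5],165],
  ],
)

```text
clock: 18.9
tcp_pos: [0.5302, 0.1176, 0.0508]
orientation: [0.314, -0.366, 0.866, 0.133]
wrist_force: [0.2, -0.2, 0.4]
finger_gap: 0.0302
grip_force: 0.0
```

Call:
carry_out(
  steps=[
    [[0,0,0],[-1,0,-2],165],
    [[0,0,0],[-3,0,-4],165],
    [[0,0,0],[-6,0,-7],165],
    [[0,0,0],[-9,0,-10],165],
    [[0,0,0],[-12,0,-13],165],
    [[0,0,0],[-14,0,-15],165],
    [[0,0,0],[-14,0,-15],165],
    [[0,0,0],[-14,0,-15],165],
  ],
)

```text
clock: 19.9
tcp_pos: [0.5375, 0.1259, 0.2539]
orientation: [0.313, -0.366, 0.866, 0.134]
wrist_force: [0.0, 0.5, -0.7]
finger_gap: 0.0297
grip_force: 0.0
```

Run:
```python
from h import *
print({k:env.get_state()[k] for k in('clock','tcp_pos','joint_pos','finger_gap','wrist_force','qvel')})
p,d=env.read_camera('scene');c=cal('scene')
cv2.imwrite('pics/s9.png',cv2.resize(p[150:360,140:460,::-1],None,fx=2.4,fy=2.4))
h=cv2.cvtColor(p,cv2.COLOR_RGB2HSV);m=cv2.inRange(h,(100,120,50),(125,255,255));v,u=np.nonzero((m>0)&(d>0));P=pts(c,np.c_[u,v],d[v,u])
P=P[(abs(P[:,0]-.58)<.12)&(abs(P[:,1]-.18)<.1)];print(len(P),P.mean(0),np.percentile(P,[2,50,98],axis=0).round(4))
```

```text
{'clock': 19.9, 'tcp_pos': array([0.5375316 , 0.12590319, 0.25388939]), 'joint_pos': array([-0.23054646, -0.09495901, -0.56475089,  0.69777225,  0.58353379,
       -0.90830266]), 'finger_gap': 0.029715460620671846, 'wrist_force': array([ 0.0401112,  0.548953 , -0.6958745]), 'qvel': array([-2.29385832e-05,  1.42603550e-02, -1.95039365e-02, -2.31220238e-03,
        3.55772364e-04,  1.24482568e-03])}
156 [0.58277801 0.16689149 0.01538542] [[0.5524 0.133  0.0034]
 [0.5824 0.1663 0.016 ]
 [0.6132 0.2011 0.0241]]
```

View pics/s9.png

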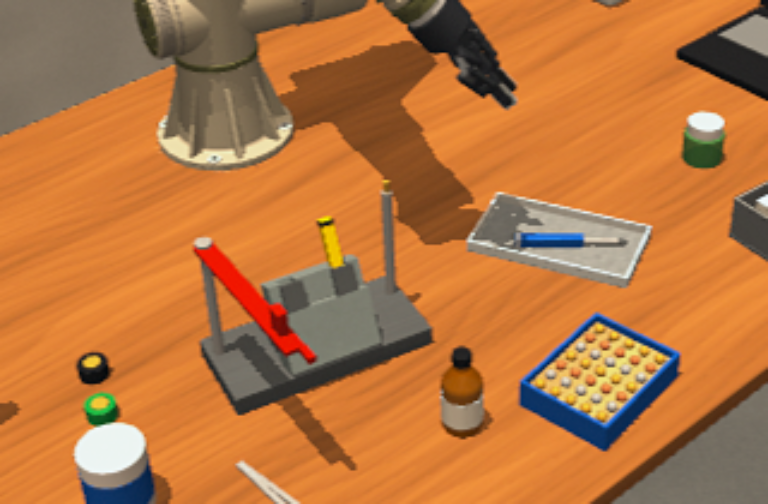

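The picture shows the scriber flat inside the tray (520–625, 240). The probe is still in its socket, the bar is swung clear, the bystanders are in place and the gripper is free.

```bash
python3 -c "
from workcell import env
print(env.hand_in())"
```

```text
the job is handed in; nothing more can be done
None
```

The job is handed in at about 20 s on the robot clock: the red bar is swung clear, and the blue scriber was drawn fully out and laid flat in the tray, held until it touched the floor, then released; the yellow probe is still in its socket and the bystanders look undisturbed in the last picture.

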